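Prop the specimen case open to air

ROBOT

A 7-joint arm with a two-finger parallel gripper is mounted at the origin on the work surface. World frame = base frame: x ahead of the robot, y to its left, z up, the work surface at z = 0. Lengths are in m, angles in degrees, forces in N, time in s.
With the tool pointing down it reaches from about 0.425 to 0.875 m from the base axis. Payload 4.7 kg.
Tool frame: the origin (TCP) lies on the mounting face of the last link; the fingertips stand tcp_to_tips ahead of it and the grasp point (between the pads) lies 164 mm ahead of it (tcp_to_tips is the distance from the TCP to the fingertips, in m); z points along the fingers, y is the line along which they close (so a half turn about z gives the same grasp; the last joint's range is limited). The gripper opens to 87 mm and grips with 3 to 60 N. Pads are 19 mm wide; open, the fingers measure 117 mm over their backs; the gripper's body (75 mm by 190 mm) begins 51 mm behind the grasp point.
Start: joints at [-74.88, 18.392, -4.016, 83.108, 1.295, 78.541, -3.26], TCP at [0.161, 0.63, 0.405] pointing down, gripper open.
Joint ranges: [-163.93, 163.93], [-17.29, 119.83], [-79.2, 71.16], [3.27, 140.29], [-89.18, 269.18], [5.43, 117.66], [-154.24, 154.24]. Speed limits (degrees/s): [147.25, 147.25, 180, 180, 180, 180, 180].

INTERFACE

Orientations are given as [roll, pitch, yaw] about the fixed x, y, z axes, in that order (R = Rz(yaw) Ry(pitch) Rx(roll)).
In Python, from cell import get_obs, read_camera, sign_off, tcp_to_tips gives the robot as it stands.
- The arm moves only by the tool drive_tool, never from a script. Its argument "rows" is one flat list of numbers, 7 for each row, row after row: the shift along the tool's x, y, z in m, then the turn, a rotation vector about the tool's x, y, z in rad, then the gripper command: -1 is shut, 1 is fully open, values between are in proportion. In form: [tx, ty, tz, rx, ry, rz, fingers, tx, ty, tz, rx, ry, rz, fingers, ...]. A call has 1 to 5 rows; each row shifts and turns the commanded pose from where the row before left it, along the tool's axes as they then stand; what a row does not reach is not made up. A row lasts 1/8 s, in which the tool goes at most 62.5 mm and 10.7 degrees, less where a joint would pass 70% of its speed; a pose out of reach is approached as far as the arm can. A call is refused whole if a number of a shift passes 0.0625 or a number of a turn 0.188, either way. A call with a gripper value outside its range is refused whole. The fingers move at their own pace and stop on an object; "grip_force" is the grip in N (left out, the last holds). Time passes only in rows, so rows that do not move let the fingers close. It gives the time, the measured TCP pose, the force, the opening and the grip force at its end, in the units of the state.
- get_obs(): the state, without advancing time (a new reading comes with each control period).
- read_camera(name): name is "scene" or "top" or "wrist"; returns a dict with "color" (480x640x3 uint8, blue, green, red), "fov_y" (degrees; the focal length in pixels is half the picture's height over the tangent of half this angle, whatever the lens; pixels are square), "cx", "cy" (the principal point, pixels), "k1" (the pictures are not rectified: a ray, as slopes to the right and down, at radius r is drawn at 1 + k1 r^2 times it, then the intrinsics apply), "cam_to_world" (4x4, takes a point from camera to world coordinates); the wrist camera has in their place "mount" (4x4, takes a point from camera to tool coordinates, whose origin is the TCP and whose axes are the flange's). Camera axes: x right, y up, looking along -z (the intrinsics and any distortion apply to the point x, -y, -z); pixel columns grow to the right and rows downward; lengths in m; the calibration is good to about 2 mm. A picture is of the moment at which its call begins: read the wrist's pose just before it. There is no depth.
- sign_off(): hands the job in; it is judged then, once.
The state is a dict: "time_s": time; "qpos": joint angles; "joint_velocities": joint speeds; "effort": joint torques, N m; "tool_pos": TCP position; "tool_rot": TCP orientation; "force": force on the tool from outside, world axes, zero at the start; "wrist_torque": the same for the moment, N m; "grip_width": finger opening in m; "grasp_force": force on a finger pad.
Only numpy, scipy, OpenCV 4.12 (cv2) and the standard library are available. Lean on these libraries where they do the work, as an engineer would, in place of code of your own. Each camera call takes 0.05 s, during which the arm holds its last target. There are 200 camera calls.

TASK

Prop the blue specimen case half-open so that it can air: swing its clear lid right back until it leans on its stop, raise the steel prop rod from inside the case, and bring the lid gently down onto the rod until the tip drops into the hole in the red strip under the lid and the rod alone carries the lid. Never let the lid fall, and leave the jars and the cup beside the case where they stand.

Things in the scene. Friction and masses are not known exactly. Their poses are not given: they have to be found in the camera images.
- case: open blue box, 180 (x) by 270 (y) by 85 high, walls and floor 6 thick, fixed to the table. Origin: centre of its underside; x points from the front (towards the robot) to the hinge side, y to the left, z up. A white insert, 28 high above the table, fills the left part of its floor (case y from +30 to +120); the rest is empty.
- lid (a joint): lid angle, rad: 0 shut, grows as the lid opens, 1.75 is the stop where it leans back past upright and stays by itself; anywhere below about 1.5 it falls shut unless held. It is propped at about 0.87. Lid mass 0.35 to 0.6 kg, almost no hinge friction.
- lid_hinge (a point): point on the lid's hinge axis, half-way along it, 90 above the table at the far edge of the case. Its axes turn with the lid: at any angle -x runs along the lid towards the handle and z points out of the lid's upper face; the hinge axis is y.
- handle (a point): middle of the yellow round handle bar in front of the lid's front edge: 10 thick, 120 long (along y), in the lid's plane, 225 from the hinge axis, with a free gap of 35 between bar and lid edge. It can be pinched from above at any lid angle, one finger on the hinge side, one in front; it turns between the pads. Axes as lid_hinge.
- hole (a point): mouth of the holding hole under the lid, 140 from the hinge axis, 80 right of the middle (lid y -80). The hole, 20 long (along the lid) by 14 wide and 8 deep, is in a smooth red strip 24 wide, 8 thick, under the 10 thick lid, from 60 to 175 from the hinge, in the plane in which the rod swings. Axes as lid_hinge.
- rod (a joint): prop rod angle, rad: 0 level, tip towards the hinge side; grows as the tip rises; limits -0.3 and 1.5. Starts between -0.25 (drooping) and 0. The pivot is stiff (0.1 N m): it stays where it is left. It stands at about 1.14 with the tip in the hole. Left at 0.85 to 1.05, the tip meets the strip on the hinge side of the hole; above 1.2 it misses the hole and the lid pushes the rod over.
- rod_pivot (a point): pivot of the prop rod, inside the case near its front, 65 above the table, 67 in front of the case's centre and 80 to the right (case y -80), 49 from the inner face of the right wall. Its x axis runs along the rod to the tip.
- rod_tip (a point): centre of the rounded end of the prop rod, 140 from the pivot. Steel rod 8 thick with an orange end; can be pinched from above or lifted from beneath by a tilted finger. When the strip comes down on the tip beside the hole it mostly sticks there; pressing the lid down at the handle with a few newtons slides it towards the handle till it drops into the hole and the lid stops.
- jar_a: loose specimen jar with red cap, 60 wide, 75 high, standing to the left of the case; origin under its centre
- jar_b: a second such jar, to the left of the case
- cup: loose white plastic cup, 66 wide, 70 high, standing to the right of the case; origin under its centre

How it is judged (in metres and radians):
On the way, in this order (a step that is already met when the one before it is completed fails the run):
1. the lid is swung right back (value of joint lid above 1.6 rad), for 0.2 s.
2. the prop rod is raised while the lid is back (value of joint rod above 0.6 rad and value of joint lid above 1.2 rad), for 0.2 s.
At the end, for the whole second after the job is handed in: The lid rests half-open (0.82 to 0.95 rad) and still, with the rod's tip inside the holding hole: the centre of its rounded end no more than 1 mm short of the hole's mouth plane and within 10 mm of the hole's middle along the lid (value of joint lid between 0.82 and 0.95 rad and z of rod_tip in the frame of hole above -0.001 m and x of rod_tip in the frame of hole between -0.01 and 0.01 m and velocity of joint lid between -0.05 and 0.05 rad/s); the robot touches nothing.
It fails at once if the lid is let fall: it closes faster than 2 rad/s (velocity of joint lid below -2 rad/s).
It fails at once if a jar or the cup is moved more than 25 mm (distance of any of jar_a, jar_b, cup from where it was at the start of the episode above 0.025 m).
It also fails if it takes over 72 s, if anything falls off the work surface, if the arm or the gripper's body presses on something with over 40 N, if the wrist force passes 120 N, or if a joint passes its speed limit or range.

## Working session

There is one attempt and no reset: what is moved stays moved. The work goes in short steps, Python scripts to look and compute and a tool call to move; the robot and the scene stay as the last step left them, time stands still between calls to the robot, and variables do not carry over. Pictures are saved under pics/ and viewed, at most 10 in all, crops included, and the job is handed in when it is done.

Besides the shell and the picture viewer there is one more tool, called after "Emit:" as name(argument=value, ...) on one line, values as JSON. drive_tool: Moves the arm, as the interface text tells. Its arguments: {"type":"object","properties":{"rows":{"type":"array","items":{"type":"number"}},"grip_force":{"type":"number"}},"required":["rows"]}

```bash
mkdir -p pics; ls
python3 - <<'E'
from cell import *
import cv2,numpy as np
o=get_obs();print(o,tcp_to_tips)
a=[]
for n in("scene","top"):
    r=read_camera(n);cv2.imwrite(f"pics/{n}0.png",r["color"]);print({k:v for k,v in r.items() if k!="color"})
E
```

```text
pics
{'time_s': 0.0, 'qpos': array([-74.87990201,  18.44011537,  -4.01537803,  83.17566577,
         1.29489056,  78.54174883,  -3.26012459]), 'joint_velocities': array([ 0.01623958,  0.03729149,  0.0597133 ,  0.04623152, -0.04108764,
       -0.01820091, -0.06335986]), 'effort': array([ 5.95239356e-06, -4.91291428e+01, -4.04381733e-01, -3.12527275e+01,
       -6.40174979e-02,  4.36315709e-02,  1.88420381e-04]), 'tool_pos': array([0.16066494, 0.62961351, 0.4036425 ]), 'tool_rot': array([-1.79887710e+02,  5.78475600e-03,  1.65689382e+02]), 'force': array([-0.49421442,  0.91416604, -0.20983581]), 'wrist_torque': array([0.02951421, 0.00762959, 0.04656561]), 'grasp_force': 0.0, 'grip_width': 0.08738857775769371} 0.1822
{'fov_y': 45.82976586028684, 'cx': 315.7652974353486, 'cy': 237.71376129113324, 'k1': -0.14441272052368798, 'cam_to_world': array([[-0.65566459, -0.37691178,  0.65424877,  1.31250392],
       [ 0.75481795, -0.34878316,  0.55551793,  0.719555  ],
       [ 0.0188097 ,  0.85807215,  0.51318454,  0.68259173],
       [ 0.        ,  0.        ,  0.        ,  1.        ]])}
{'fov_y': 42.156121525668915, 'cx': 318.93066240770474, 'cy': 237.3721953488939, 'k1': 0.03851582596906471, 'cam_to_world': array([[ 0.02678062,  0.98272611, -0.18311798,  0.32916797],
       [-0.99933684,  0.03084045,  0.01935833,  0.08824703],
       [ 0.02467138,  0.18247811,  0.98290033,  1.36418035],
       [ 0.        ,  0.        ,  0.        ,  1.        ]])}
```

View pics/scene0.png

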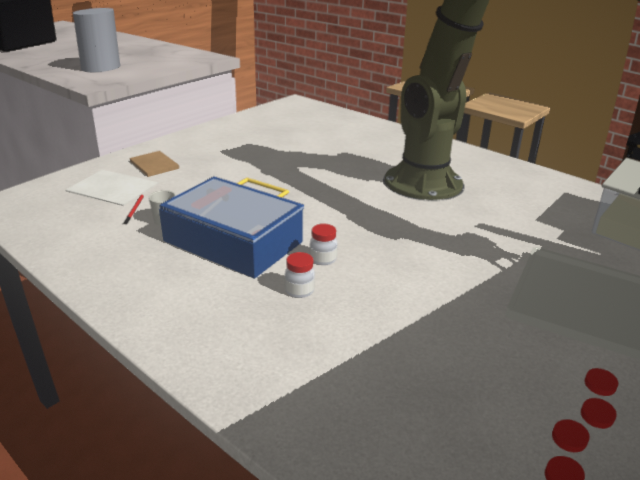

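View pics/top0.png

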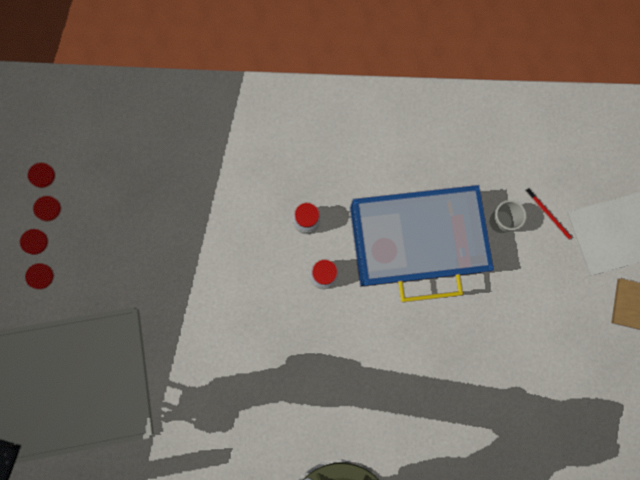

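```bash
cat > h.py <<'E'
import cv2,numpy as np
from cell import *
from scipy.spatial.transform import Rotation as R
def K(r):
    f=240/np.tan(np.radians(r["fov_y"]/2)); return f
def rays(r,px,T=None):
    T=r["cam_to_world"] if T is None else T
    f=K(r); M=np.array([[f,0,r["cx"]],[0,f,r["cy"]],[0,0,1.]])
    u=cv2.undistortPoints(np.float64(px).reshape(-1,1,2),M,np.array([r["k1"],0,0,0,0.]))[:,0]
    d=np.c_[u[:,0],-u[:,1],-np.ones(len(u))]@T[:3,:3].T
    return T[:3,3],d
def onz(r,px,z,T=None):
    o,d=rays(r,px,T); return o+d*((z-o[2])/d[:,2])[:,None]
def proj(r,P,T=None):
    T=r["cam_to_world"] if T is None else T
    p=(np.float64(P).reshape(-1,3)-T[:3,3])@T[:3,:3]
    u=np.c_[p[:,0],-p[:,1]]/-p[:,2:]; rr=(u**2).sum(1)
    return u*(1+r["k1"]*rr)[:,None]*K(r)+[r["cx"],r["cy"]]
def tcpT(o=None):
    o=o or get_obs(); T=np.eye(4);T[:3,3]=o["tool_pos"];T[:3,:3]=R.from_euler("xyz",o["tool_rot"],degrees=True).as_matrix(); return T
def hsv(r): return cv2.cvtColor(r["color"],cv2.COLOR_BGR2HSV)
def wrist():
    T=tcpT(); r=read_camera("wrist"); return r,T@r["mount"]
E
python3 - <<'E'
from h import *
for n in("top","scene"):
    r=read_camera(n);H=hsv(r)
    y=cv2.inRange(H,(20,150,120),(35,255,255))
    _,_,st,c=cv2.connectedComponentsWithStats(y);print(n,st[1:][st[1:,4]>30])
    P=np.argwhere(y)[:,::-1]
    P=P[(P[:,0]>150)&(P[:,0]<560)&(P[:,1]>150)&(P[:,1]<320)]
    W=onz(r,P,.09)
    # direction of bar: RANSAC-free: line fit robust
    b=cv2.inRange(H,(105,120,40),(125,255,255)); k=cv2.findContours(b,cv2.RETR_EXTERNAL,cv2.CHAIN_APPROX_NONE)[0]; k=max(k,key=cv2.contourArea)[:,0]
    for z in(.085,.095):
        w=onz(r,k,z)[:,:2]; print(z,cv2.minAreaRect(np.float32(w*1000)), (cv2.boxPoints(cv2.minAreaRect(np.float32(w*1000)))).round(1).tolist())
    print("yellow rect",cv2.minAreaRect(np.float32(W[:,:2]*1000)),cv2.boxPoints(cv2.minAreaRect(np.float32(W[:,:2]*1000))).round(1).tolist())
    m=cv2.inRange(H,(0,150,90),(8,255,255))|cv2.inRange(H,(172,150,90),(180,255,255))
    _,_,st,c=cv2.connectedComponentsWithStats(m)
    for s,q in zip(st[1:],c[1:]):
        if s[4]>200:print("red",s,q,onz(r,[q],.075)[0])
r=read_camera("top");print("cup rim",onz(r,[(510,215)],.07))
E
```

```text
top [[398 275  65  27 327]]
0.085 ((579.944580078125, -149.36094665527344), (184.1963653564453, 279.07464599609375), 8.335027694702148) [[468.6000061035156, -24.600000381469727], [509.0, -300.79998779296875], [691.2999877929688, -274.1000061035156], [650.7999877929688, 2.0999999046325684]]
0.095 ((577.9840698242188, -147.50338745117188), (182.75643920898438, 276.8930358886719), 8.3350191116333) [[467.5, -23.799999237060547], [507.6000061035156, -297.70001220703125], [688.5, -271.20001220703125], [648.2999877929688, 2.700000047683716]]
yellow rect ((467.6405944824219, -168.38821411132812), (40.771724700927734, 127.80052185058594), 8.618408203125) [[437.8999938964844, -108.30000305175781], [457.1000061035156, -234.60000610351562], [497.3999938964844, -228.5], [478.20001220703125, -102.19999694824219]]
red [295 203  24  24 442] [306.65158371 214.5361991 ] [0.61774343 0.09019765 0.075     ]
red [313 260  24  24 456] [324.31578947 271.62719298] [0.49707349 0.04968269 0.075     ]
scene [[266 185  22  11  43]]
0.085 ((609.3486328125, 20.549930572509766), (258.9779968261719, 84.4648971557617
[... 217 characters left out ...]
94), (254.64430236816406, 83.05146789550781), 8.432938575744629) [[489.1000061035156, 54.70000076293945], [501.29998779296875, -27.5], [753.2000122070312, 9.800000190734863], [741.0, 92.0]]
yellow rect ((462.35223388671875, -168.69659423828125), (28.169170379638672, 125.96810913085938), 8.787457466125488) [[438.79998779296875, -108.5999984741211], [458.1000061035156, -233.10000610351562], [485.8999938964844, -228.8000030517578], [466.6000061035156, -104.30000305175781]]
red [313 225  23  16 290] [324.26896552 231.91724138] [0.50752898 0.05937895 0.075     ]
red [287 253  26  19 387] [300.19896641 261.57105943] [0.62683066 0.09893467 0.075     ]
cup rim [[ 0.63171256 -0.34427104  0.07      ]]
```

```bash
cat >> h.py <<'E'
def plan(goal,yaw,n,g,T=None,tilt=None):
    "rows from the present pose to world goal with tool down at yaw, n equal steps"
    T=tcpT() if T is None else T
    Re=R.from_euler("xyz",[180,0,yaw],degrees=True) if tilt is None else tilt
    w=(R.from_matrix(T[:3,:3]).inv()*Re).as_rotvec()/n
    out=[];d=(np.array(goal)-T[:3,3])/n;Rc=R.from_matrix(T[:3,:3])
    for i in range(n):
        t=Rc.inv().apply(d); out.append([*t.round(4),*w.round(3),g]); Rc=Rc*R.from_rotvec(w)
    for i in range(0,n,5):print(sum([[float(x) for x in r] for r in out[i:i+5]],[]))
    G=np.eye(4);G[:3,:3]=Re.as_matrix();G[:3,3]=goal;return G
E
python3 - <<'E'
from h import *
G=plan([.47,.2,.40],120,9,-.3)
plan([.453,-.170,.36],98.5,7,-.3,G)
E
```

```text
[-0.0451, -0.0378, 0.0005, -0.0, 0.0, 0.089, -0.3, -0.0483, -0.0336, 0.0005, -0.0, 0.0, 0.089, -0.3, -0.0511, -0.0292, 0.0005, -0.0, 0.0, 0.089, -0.3, -0.0534, -0.0246, 0.0005, -0.0, 0.0, 0.089, -0.3, -0.0554, -0.0198, 0.0005, -0.0, 0.0, 0.089, -0.3]
[-0.0569, -0.0148, 0.0005, -0.0, 0.0, 0.089, -0.3, -0.058, -0.0097, 0.0005, -0.0, 0.0, 0.089, -0.3, -0.0587, -0.0045, 0.0005, -0.0, 0.0, 0.089, -0.3, -0.0588, 0.0007, 0.0005, -0.0, 0.0, 0.089, -0.3]
[-0.0446, -0.0285, 0.0057, -0.0, -0.0, 0.054, -0.3, -0.046, -0.0261, 0.0057, -0.0, -0.0, 0.054, -0.3, -0.0474, -0.0236, 0.0057, -0.0, -0.0, 0.054, -0.3, -0.0486, -0.021, 0.0057, -0.0, -0.0, 0.054, -0.3, -0.0496, -0.0184, 0.0057, -0.0, -0.0, 0.054, -0.3]
[-0.0505, -0.0157, 0.0057, -0.0, -0.0, 0.054, -0.3, -0.0513, -0.013, 0.0057, -0.0, -0.0, 0.054, -0.3]
```

Emit:
drive_tool(rows=[-0.045,-0.038,0,0,0,0.089,-0.3,-0.048,-0.034,0,0,0,0.089,-0.3,-0.051,-0.029,0,0,0,0.089,-0.3,-0.053,-0.025,0,0,0,0.089,-0.3,-0.055,-0.02,0,0,0,0.089,-0.3])

```text
time_s: 0.88
tool_pos: [0.3317, 0.3888, 0.4049]
tool_rot: [180.0, -0.0, 140.0]
force: [-0.2, 1.2, -0.3]
grip_width: 0.0452
grasp_force: 0.0
```

Emit:
drive_tool(rows=[-0.057,-0.015,0,0,0,0.089,-0.3,-0.058,-0.01,0,0,0,0.089,-0.3,-0.058,-0.005,0,0,0,0.089,-0.3,-0.058,0,0,0,0,0.089,-0.3])

```text
time_s: 1.38
tool_pos: [0.4664, 0.1976, 0.405]
tool_rot: [179.9, -0.0, 119.6]
force: [1.1, 1.0, -0.1]
grip_width: 0.0305
grasp_force: 0.0
```

Emit:
drive_tool(rows=[-0.045,-0.028,0.006,0,0,0.054,-0.3,-0.046,-0.026,0.006,0,0,0.054,-0.3,-0.047,-0.024,0.006,0,0,0.054,-0.3,-0.048,-0.021,0.006,0,0,0.054,-0.3,-0.05,-0.018,0.006,0,0,0.054,-0.3])

```text
time_s: 2.0
tool_pos: [0.4525, -0.0661, 0.3748]
tool_rot: [179.9, -0.0, 104.2]
force: [1.8, -0.1, 0.5]
grip_width: 0.0304
grasp_force: 0.0
```

Emit:
drive_tool(rows=[-0.05,-0.016,0.006,0,0,0.054,-0.3,-0.051,-0.013,0.006,0,0,0.054,-0.3,0,0,0,0,0,0,-0.3,0,0,0,0,0,0,-0.3])

```text
time_s: 2.5
tool_pos: [0.447, -0.1689, 0.3627]
tool_rot: [180.0, -0.0, 98.2]
force: [-0.1, 0.9, 0.4]
grip_width: 0.0304
grasp_force: 0.0
```

Run:
```python
from h import *
r,T=wrist();cv2.imwrite("pics/w1.png",r["color"]);o=get_obs()
print(o["tool_pos"],o["tool_rot"],o["force"],o["grip_width"]);print({k:v for k,v in r.items() if k!="color"})
y=cv2.inRange(hsv(r),(20,150,80),(35,255,255));P=np.argwhere(y)[:,::-1]
W=onz(r,P,.09,T)[:,:2]*1000
b=cv2.minAreaRect(np.float32(W));print(len(P),b,cv2.boxPoints(b).round(1).tolist())
```

```text
[ 0.4472202  -0.16822546  0.36273188] [ 1.79991718e+02 -3.97657531e-02  9.82469080e+01] [0.65664954 0.36466392 0.13948806] 0.03050280833842145
{'fov_y': 68.26401948385553, 'cx': 318.2404652786055, 'cy': 241.47804711874878, 'k1': -0.018348371341639892, 'mount': array([[-9.27907144e-05,  9.60299881e-01,  2.78969766e-01,
         7.61152120e-02],
       [ 9.99999966e-01,  2.14706875e-05,  2.58710517e-04,
        -4.24548568e-04],
       [ 2.42450006e-04,  2.78969781e-01, -9.60299850e-01,
         2.02348122e-02],
       [ 0.00000000e+00,  0.00000000e+00,  0.00000000e+00,
         1.00000000e+00]])}
9104 ((478.8075256347656, -204.8523406982422), (334.97021484375, 200.33407592773438), 8.112226486206055) [[298.8999938964844, -129.3000030517578], [327.1000061035156, -327.70001220703125], [658.7999877929688, -280.3999938964844], [630.5, -82.0999984741211]]
```

View pics/w1.png

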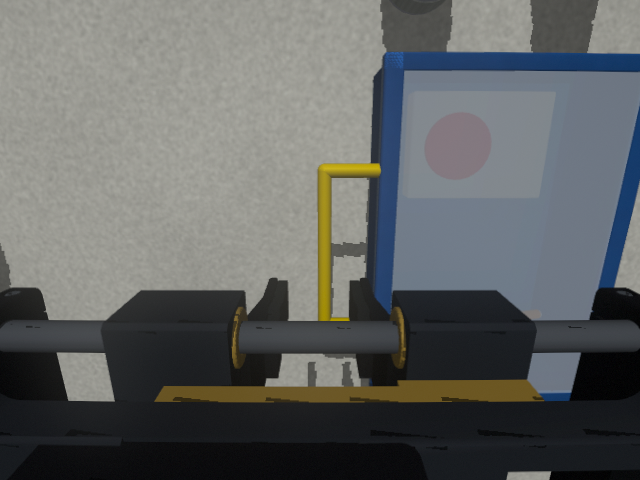

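Run:
```python
from h import *
r,T=wrist()
y=cv2.inRange(hsv(r),(20,150,60),(35,255,255))
A=[]
for v in(200,220,240,260,280):
    c=np.where(y[v,300:345])[0]+300; A.append([c.mean(),v]); print(v,c.min(),c.max())
W=onz(r,A,.09,T);print(W.round(4)); d=W[0]-W[-1];yaw=np.degrees(np.arctan2(-d[0],d[1]));print("yaw",yaw)
top=np.where(y[:,321:328].any(1))[0].min();print("left end",onz(r,[(325,top)],.095,T))
b=cv2.inRange(hsv(r),(105,120,30),(125,255,255))
for v in(120,200,240): 
    c=np.where(b[v])[0];print(v,c.min(),c.max(),onz(r,[(c.min(),v),(c.max(),v)],.085,T).round(4).tolist())
x=np.array([np.cos(np.radians(yaw)),np.sin(np.radians(yaw)),0]);yy=np.array([-x[1],x[0],0])
print("tcp offset along x of bar line",(W[2]-T0[:3,3])@x if 0 else (W[2]-tcpT()[:3,3])@x)
```

```text
200 318 329
220 318 329
240 318 329
260 318 329
280 318 329
[[ 0.4456 -0.1341  0.09  ]
 [ 0.4478 -0.1487  0.09  ]
 [ 0.45   -0.1637  0.09  ]
 [ 0.4524 -0.1792  0.09  ]
 [ 0.4547 -0.1952  0.09  ]]
yaw 8.478399575305712
left end [[ 0.44290113 -0.10924068  0.095     ]]
120 382 639 [[0.4776, -0.074, 0.085], [0.6561, -0.047, 0.085]]
200 379 633 [[0.4861, -0.1291, 0.085], [0.6735, -0.1015, 0.085]]
240 377 624 [[0.4904, -0.1593, 0.085], [0.6785, -0.132, 0.085]]
tcp offset along x of bar line 0.0033277984162744852
```

Emit:
drive_tool(rows=[-0.001,0.004,0.036,0,0,0,-0.3,0,0,0.036,0,0,0,-0.3,0,0,0.036,0,0,0,-0.3,0,0,0,0,0,0,-0.3])

```text
time_s: 3.1
tool_pos: [0.4501, -0.1681, 0.2527]
tool_rot: [-179.7, -0.1, 98.3]
force: [0.1, -0.2, 0.0]
grip_width: 0.0302
grasp_force: 0.0
```

Emit:
drive_tool(rows=[0,0,0,0,0,0,-1,0,0,0,0,0,0,-1,0,0,0,0,0,0,-1], grip_force=15)

```text
time_s: 3.48
tool_pos: [0.4513, -0.17, 0.2559]
tool_rot: [179.9, -0.0, 98.2]
force: [0.6, 0.7, 5.3]
grip_width: 0.0091
grasp_force: 15.0
```

```bash
cat >> h.py <<'E'
C,S=np.cos(np.radians(8.48)),np.sin(np.radians(8.48))
X=np.array([C,S,0]);Y=np.array([-S,C,0]);Z=np.array([0,0,1.])
HG=np.array([.674,-.1358,.09])
def hp(th): return HG+.225*(-np.cos(th)*X+np.sin(th)*Z)
E
python3 - <<'E'
from h import *
o=get_obs();print(o["tool_pos"],o["force"],o["grip_width"],o["grasp_force"])
a=np.linspace(0,1.8,25)
d=np.diff(np.c_[-.225*np.cos(a),.225*np.sin(a)],axis=0)*1000
print(np.c_[d[:,0],-d[:,1]].round(1).tolist())
E
```

```text
[ 0.45134591 -0.16998593  0.25588208] [0.60442195 0.65575552 5.34864353] 0.009123771164769888 15.011409223079681
[[0.6, -16.9], [1.9, -16.8], [3.1, -16.6], [4.4, -16.3], [5.6, -15.9], [6.8, -15.5], [7.9, -14.9], [9.0, -14.3], [10.0, -13.6], [11.0, -12.8], [12.0, -11.9], [12.8, -11.0], [13.6, -10.0], [14.3, -8.9], [14.9, -7.8], [15.5, -6.7], [15.9, -5.5], [16.3, -4.3], [16.6, -3.1], [16.8, -1.8], [16.9, -0.6], [16.9, 0.7], [16.8, 2.0], [16.6, 3.2]]
```

Emit:
drive_tool(rows=[0,0.001,-0.017,0,0,0,-1,0,0.002,-0.017,0,0,0,-1,0,0.003,-0.0165,0,0,0,-1,0,0.0044,-0.0163,0,0,0,-1,0,0.0056,-0.016,0,0,0,-1])

```text
time_s: 4.1
tool_pos: [0.4667, -0.1677, 0.3385]
tool_rot: [-179.9, -0.0, 98.1]
force: [-1.6, -0.3, -1.6]
grip_width: 0.0092
grasp_force: 15.0
```

Emit:
drive_tool(rows=[0,0.0068,-0.0155,0,0,0,-1,0,0.008,-0.015,0,0,0,-1,0,0.009,-0.0143,0,0,0,-1,0,0,0,0,0,0,-1])

```text
time_s: 4.6
tool_pos: [0.49, -0.1645, 0.3837]
tool_rot: [-179.7, -0.1, 98.1]
force: [-9.9, -0.7, 3.8]
grip_width: 0.0095
grasp_force: 15.0
```

```bash
cat >> h.py <<'E'
def rep():
    o=get_obs();p=o["tool_pos"]+tcpT(o)[:3,2]*.164-HG
    print("hinge-rel x,y,z",(p@X).round(4),(p@Y).round(4),p[2].round(4),"th",np.arctan2(p[2],-p@X).round(3),"r",np.hypot(p@X,p[2]).round(4),"F case",[round(float(o["force"]@v),1) for v in(X,Y,Z)],o["grip_width"].round(4),o["grasp_force"],o["time_s"])
E
python3 -c "from h import *;rep()"
```

```text
Traceback (most recent call last):
  File "h.py", line 40, in rep
    print("hinge-rel x,y,z",(p@X).round(4),(p@Y).round(4),p[2].round(4),"th",np.arctan2(p[2],-p@X).round(3),"r",np.hypot(p@X,p[2]).round(4),"F case",[round(float(o["force"]@v),1) for v in(X,Y,Z)],o["grip_width"].round(4),o["grasp_force"],o["time_s"])
                                                                                                                                                                                                    ^^^^^^^^^^^^^^^^^^^^^
AttributeError: 'float' object has no attribute 'round'
```

```bash
sed -i 's/o\["grip_width"\].round(4)/round(o["grip_width"],4)/' h.py
python3 -c "from h import *;rep()"
```

```text
hinge-rel x,y,z -0.187 -0.001 0.1297 th 0.607 r 0.2276 F case [-9.9, 0.8, 3.8] 0.0095 14.996580630540848 4.6
```

Emit:
drive_tool(rows=[0,0.008,-0.0146,0,0,0,-1,0,0.009,-0.0138,0,0,0,-1,0,0.011,-0.0128,0,0,0,-1,0,0.012,-0.0119,0,0,0,-1,0,0.0128,-0.011,0,0,0,-1])

```text
time_s: 5.22
tool_pos: [0.546, -0.1553, 0.446]
tool_rot: [179.6, 0.2, 98.3]
force: [12.9, -2.6, -20.2]
grip_width: 0.0092
grasp_force: 15.0
```

Emit:
drive_tool(rows=[0,0.0136,-0.01,0,0,0,-1,0,0.0143,-0.009,0,0,0,-1,0,0.015,-0.0078,0,0,0,-1,0,0,0,0,0,0,-1])

```text
time_s: 5.72
tool_pos: [0.5883, -0.1488, 0.4702]
tool_rot: [179.9, 0.2, 98.3]
force: [7.4, -2.5, -19.2]
grip_width: 0.0091
grasp_force: 15.0
```

```bash
python3 -c "from h import *;rep()"
```

```text
hinge-rel x,y,z -0.0865 -0.0007 0.2162 th 1.19 r 0.2329 F case [6.9, -3.5, -19.2] 0.0091 14.998567253351212 5.725
```

Emit:
drive_tool(rows=[0,0.002,0.004,0,0,0,-1,0,0,0,0,0,0,-1])

```text
time_s: 5.98
tool_pos: [0.5881, -0.1495, 0.4699]
tool_rot: [179.9, -0.0, 98.2]
force: [0.2, 0.8, -2.4]
grip_width: 0.0096
grasp_force: 15.0
```

```bash
python3 -c "from h import *;rep()"
```

```text
hinge-rel x,y,z -0.0867 -0.0008 0.2159 th 1.189 r 0.2326 F case [0.4, 0.8, -2.4] 0.0096 15.00127762556076 5.975
```

Emit:
drive_tool(rows=[0,0.016,-0.0055,0,0,0,-1,0,0.0163,-0.0043,0,0,0,-1,0,0.0166,-0.003,0,0,0,-1,0,0.0168,-0.0018,0,0,0,-1,0,0.017,-0.0006,0,0,0,-1])

```text
time_s: 6.6
tool_pos: [0.6699, -0.1377, 0.4863]
tool_rot: [179.8, -0.0, 98.2]
force: [-1.0, 0.8, 1.6]
grip_width: 0.0093
grasp_force: 15.0
```

Emit:
drive_tool(rows=[0,0.017,0.0007,0,0,0,-1,0,0.014,0.0015,0,0,0,-1,0,0,0,0,0,0,-1])

```text
time_s: 6.98
tool_pos: [0.701, -0.133, 0.4837]
tool_rot: [179.8, 0.0, 98.3]
force: [0.5, 1.9, 4.3]
grip_width: 0.0096
grasp_force: 15.0
```

```bash
python3 -c "from h import *;rep()"
```

```text
hinge-rel x,y,z 0.0277 -0.0012 0.2297 th 1.691 r 0.2314 F case [0.8, 1.8, 4.3] 0.0096 15.002173036336899 6.975
```

Emit:
drive_tool(rows=[0,0.006,0.001,0,0,0,-1,0,0.006,0.001,0,0,0,-1,0,0,0,0,0,0,-1,0,0,0,0,0,0,-1])

```text
time_s: 7.48
tool_pos: [0.7119, -0.1316, 0.4819]
tool_rot: [179.8, -0.1, 98.2]
force: [1.1, 2.8, 5.2]
grip_width: 0.0094
grasp_force: 15.0
```

```bash
python3 -c "from h import *;rep()"
```

```text
hinge-rel x,y,z 0.0386 -0.0013 0.2279 th 1.739 r 0.2311 F case [1.5, 2.6, 5.2] 0.0094 15.004279017448425 7.475
```

Emit:
drive_tool(rows=[0,0,0,0,0,0,0,0,0,0,0,0,0,0,0,0,-0.03,0,0,0,0,0,0,-0.03,0,0,0,0,0,0,-0.01,0,0,0,0])

```text
time_s: 8.1
tool_pos: [0.7114, -0.1334, 0.5519]
tool_rot: [179.9, 0.1, 98.1]
force: [-0.1, -0.1, -0.5]
grip_width: 0.0421
grasp_force: 0.0
```

Run:
```python
from h import *
rep();o=get_obs();print(o["qpos"].round(1))
plan([.585,-.31,.48],98.5,5,0)
```

```text
hinge-rel x,y,z 0.0376 -0.0033 0.2979 th 1.696 r 0.3002 F case [-0.1, -0.1, -0.5] 0.0421 0.0 8.1
[-14.8  31.3  42.6  55.7 -20.9  99.4  27.8]
[-0.0314, -0.03, 0.0144, 0.0, 0.0, -0.001, 0.0, -0.0314, -0.0301, 0.0144, 0.0, 0.0, -0.001, 0.0, -0.0313, -0.0301, 0.0144, 0.0, 0.0, -0.001, 0.0, -0.0313, -0.0301, 0.0144, 0.0, 0.0, -0.001, 0.0, -0.0312, -0.0302, 0.0144, 0.0, 0.0, -0.001, 0.0]
```

Emit:
drive_tool(rows=[-0.031,-0.03,0,0,0,0,0,-0.031,-0.03,0,0,0,0,0,-0.031,-0.03,0.02,0,0,0,0,-0.031,-0.03,0.025,0,0,0,0,-0.031,-0.03,0.025,0,0,0,0])

```text
time_s: 8.72
tool_pos: [0.5838, -0.3083, 0.4783]
tool_rot: [-179.9, -0.0, 98.1]
force: [-0.4, -0.0, 0.2]
grip_width: 0.0435
grasp_force: 0.0
```

Emit:
drive_tool(rows=[0,0,0.03,0,0,0,0,0,0,0.03,0,0,0,0,0,0,0,0,0,0,0])

```text
time_s: 9.1
tool_pos: [0.5843, -0.3066, 0.4168]
tool_rot: [-179.7, -0.2, 98.1]
force: [0.5, -0.8, -0.4]
grip_width: 0.0435
grasp_force: 0.0
```

Run:
```python
from h import *
r,T=wrist();cv2.imwrite("pics/w2.png",r["color"]);np.save("T2.npy",T);print(tcpT().round(3)[:3,3])
```

```text
[ 0.585 -0.307  0.419]
```

View pics/w2.png

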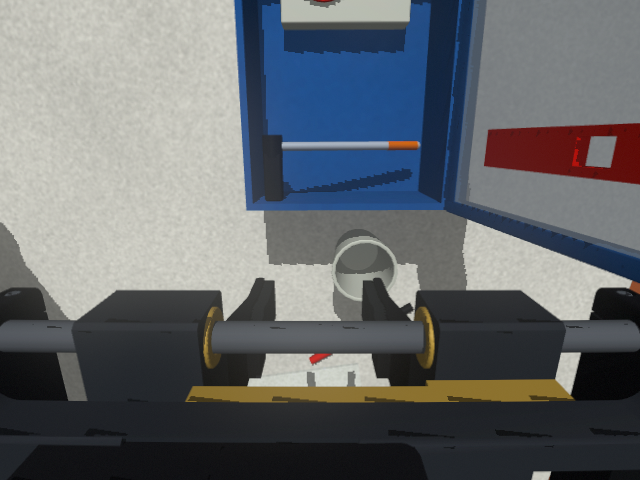

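Emit:
drive_tool(rows=[0.03,0,0,0,0,0,0,0.03,0,0,0,0,0,0,0,0,0,0,0,0,0,0,0,0,0,0,0,0])

```text
time_s: 9.65
tool_pos: [0.5766, -0.2486, 0.4215]
tool_rot: [179.9, 0.1, 98.1]
force: [-0.7, -0.3, -0.5]
grip_width: 0.0436
grasp_force: 0.0
```

Run:
```python
from h import *
r,T=wrist();cv2.imwrite("pics/w3.png",r["color"]);np.save("T3.npy",T)
r1=dict(r);r1["color"]=cv2.imread("pics/w2.png");T1=np.load("T2.npy")
def feat(r):
    H=hsv(r);m=cv2.inRange(H,(8,150,120),(20,255,255));m[:,470:]=0
    n,l,s,c=cv2.connectedComponentsWithStats(m);i=1+s[1:,4].argmax();print(s[i]);P=np.argwhere(l==i)[:,::-1]
    e=P[:,0].max(); return [c[i],[e+.5,np.median(P[P[:,0]>e-6,1])],[P[:,0].min()-.5,c[i][1]]]
A,B=feat(r1),feat(r)
for a,b in zip(A,B):
    o1,d1=rays(r1,[a],T1);o2,d2=rays(r,[b],T);s=np.linalg.lstsq(np.c_[d1[0],-d2[0]],o2-o1,rcond=None)[0]
    p=o1+s[0]*d1[0];q=o2+s[1]*d2[0];m=(p+q)/2;k=m-HG
    print(m.round(4),"gap",np.linalg.norm(p-q).round(4),"case x,y",(k@X+.09).round(4),(k@Y).round(4))
# rod line & case rim from view 3 
print("rod start px?");H=hsv(r)
b=cv2.inRange(H,(105,120,40),(125,255,255))
for v in(60,120,180):
    c=np.where(b[v])[0]; p=onz(r,[(c.min(),v)],.085,T)[0]-HG; print(v,c.min(),"front rim case x",(p@X+.09).round(4),(p@Y).round(4))
```

```text
[389 141  29   7 184]
[382 198  27   8 184]
[ 0.6527 -0.2237  0.0426] gap 0.0006 case x,y 0.0559 -0.0838
[ 0.6666 -0.2214  0.0413] gap 0.0005 case x,y 0.0701 -0.0836
[ 0.6388 -0.2257  0.0423] gap 0.0001 case x,y 0.042 -0.0837
rod start px?
60 235 front rim case x -0.0897 0.0407
120 239 front rim case x -0.0895 -0.0057
180 243 front rim case x -0.0894 -0.0563
```

Run:
```python
from h import *
G=plan([.577,-.249,.421],188.5,9,0)
G=plan([.619,-.2286,.31],188.5,3,0,G)
```

```text
[-0.0, 0.0001, 0.0, -0.0, 0.0, -0.175, 0.0, -0.0, 0.0001, 0.0, -0.0, 0.0, -0.175, 0.0, -0.0, 0.0001, 0.0, -0.0, 0.0, -0.175, 0.0, -0.0, 0.0001, 0.0, -0.0, 0.0, -0.175, 0.0, -0.0, 0.0, 0.0, -0.0, 0.0, -0.175, 0.0]
[-0.0, 0.0, 0.0, -0.0, 0.0, -0.175, 0.0, -0.0001, 0.0, 0.0, -0.0, 0.0, -0.175, 0.0, -0.0001, 0.0, 0.0, -0.0, 0.0, -0.175, 0.0, -0.0001, 0.0, 0.0, -0.0, 0.0, -0.175, 0.0]
[-0.0149, 0.0047, 0.037, 0.0, 0.0, 0.0, 0.0, -0.0149, 0.0047, 0.037, 0.0, 0.0, 0.0, 0.0, -0.0149, 0.0047, 0.037, 0.0, 0.0, 0.0, 0.0]
```

Emit:
drive_tool(rows=[0,0,0,0,0,-0.175,0,0,0,0,0,0,-0.175,0,0,0,0,0,0,-0.175,0,0,0,0,0,0,-0.175,0,0,0,0,0,0,-0.175,0])

```text
time_s: 10.32
tool_pos: [0.5763, -0.2495, 0.4205]
tool_rot: [-180.0, 0.0, 148.5]
force: [0.2, 0.1, 0.3]
grip_width: 0.0435
grasp_force: 0.0
```

Emit:
drive_tool(rows=[0,0,0,0,0,-0.175,0,0,0,0,0,0,-0.175,0,0,0,0,0,0,-0.175,0,0,0,0,0,0,-0.175,0,0,0,0,0,0,0,0])

```text
time_s: 10.95
tool_pos: [0.5763, -0.2494, 0.4205]
tool_rot: [-180.0, 0.0, -171.9]
force: [-0.7, -0.6, -0.9]
grip_width: 0.0431
grasp_force: 0.0
```

Run:
```python
from h import *
rep();print(get_obs()["tool_rot"],get_obs()["qpos"].round(1))
G=plan([.619,-.2286,.31],188.5,3,0)
G=plan([.619,-.2286,.212],188.5,3,0,G)
```

```text
hinge-rel x,y,z -0.1134 -0.098 0.1665 th 0.973 r 0.2014 F case [-0.8, -0.5, -0.9] 0.0431 0.0 10.95
[-1.79961790e+02  6.46375984e-03 -1.71857888e+02] [ -4.6  16.6  31.8  86.3  -8.8  79.6 125.9]
[-0.0151, 0.0049, 0.0368, -0.0, 0.0, -0.002, 0.0, -0.0151, 0.0048, 0.0368, -0.0, 0.0, -0.002, 0.0, -0.0151, 0.0048, 0.0368, -0.0, 0.0, -0.002, 0.0]
[0.0, -0.0, 0.0327, 0.0, 0.0, 0.0, 0.0, 0.0, -0.0, 0.0327, 0.0, 0.0, 0.0, 0.0, 0.0, -0.0, 0.0327, 0.0, 0.0, 0.0, 0.0]
```

Emit:
drive_tool(rows=[-0.015,0.005,0.037,0,0,-0.002,0,-0.015,0.005,0.037,0,0,-0.002,0,-0.015,0.005,0.037,0,0,-0.002,0,0,0,0.033,0,0,0,0,0,0,0.033,0,0,0,0])

```text
time_s: 11.58
tool_pos: [0.619, -0.227, 0.2421]
tool_rot: [-180.0, -0.0, -171.5]
force: [0.1, 0.2, 0.8]
grip_width: 0.0435
grasp_force: 0.0
```

Emit:
drive_tool(rows=[0,0,0.032,0,0,0,0,0,0,0,0,0,0,0])

```text
time_s: 11.82
tool_pos: [0.6176, -0.2265, 0.2085]
tool_rot: [179.9, -0.3, -171.5]
force: [-0.4, -0.2, 0.9]
grip_width: 0.0437
grasp_force: 0.0
```

Emit:
drive_tool(rows=[0,0,0,0,0,0,-1,0,0,0,0,0,0,-1,0,0,0,0,0,0,-1,0,0,0,0,0,0,-1], grip_force=6)

```text
time_s: 12.32
tool_pos: [0.6191, -0.2268, 0.212]
tool_rot: [-179.9, 0.1, -171.3]
force: [2.5, -7.8, 0.3]
grip_width: 0.0116
grasp_force: 4.8
```

Run:
```python
from h import *
rep();print(get_obs()["tool_rot"],get_obs()["force"])
a=np.linspace(-.17,1.09,15);d=np.diff(np.c_[.09*np.cos(a),.09*np.sin(a)],axis=0)*1000;print((-d).round(1).tolist())
```

```text
hinge-rel x,y,z -0.0675 -0.0821 -0.042 th -0.557 r 0.0795 F case [1.3, -8.0, 0.3] 0.0116 4.755403697490692 12.325
[-1.79921301e+02  7.70513789e-02 -1.71276137e+02] [ 2.47320786 -7.7688624   0.25184908]
[[-1.0, -8.0], [-0.3, -8.1], [0.4, -8.1], [1.2, -8.0], [1.9, -7.9], [2.6, -7.7], [3.3, -7.4], [3.9, -7.1], [4.5, -6.7], [5.1, -6.3], [5.7, -5.8], [6.2, -5.3], [6.6, -4.7], [7.0, -4.1]]
```

Emit:
drive_tool(rows=[0,-0.002,0,0,0,0,-1,0,0,0,0,0,0,-1])

```text
time_s: 12.58
tool_pos: [0.6194, -0.2289, 0.2117]
tool_rot: [-179.9, 0.1, -171.3]
force: [2.1, -2.3, 0.2]
grip_width: 0.0074
grasp_force: 6.0
```

Emit:
drive_tool(rows=[-0.001,0,-0.008,0,0,0,-1,0,0,-0.008,0,0,0,-1,0,0,-0.008,0,0,0,-1,0.001,0,-0.008,0,0,0,-1,0,0,0,0,0,0,-1])

```text
time_s: 13.2
tool_pos: [0.6189, -0.229, 0.2443]
tool_rot: [-180.0, 0.0, -171.3]
force: [-0.0, -4.6, 0.8]
grip_width: 0.0077
grasp_force: 6.0
```

Run:
```python
from h import *
rep()
r,T=wrist();cv2.imwrite("pics/w4.png",r["color"])
```

```text
hinge-rel x,y,z -0.0682 -0.0841 -0.0097 th -0.141 r 0.0689 F case [-0.7, -4.5, 0.8] 0.0077 5.9992871806025505 13.2
```

View pics/w4.png

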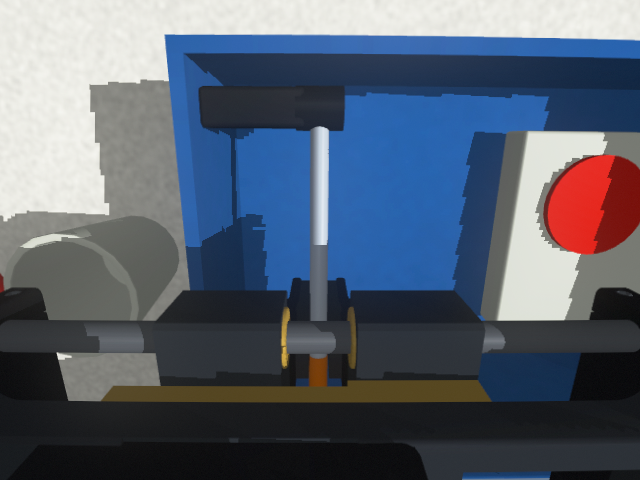

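Emit:
drive_tool(rows=[0.002,-0.001,-0.008,0,0,0,-1,0.0025,0,-0.0077,0,0,0,-1,0.0033,0,-0.0074,0,0,0,-1,0.004,0,-0.007,0,0,0,-1,0.0045,0,-0.0067,0,0,0,-1])

```text
time_s: 13.88
tool_pos: [0.6032, -0.2315, 0.2808]
tool_rot: [180.0, 0.1, -171.3]
force: [3.4, -2.2, -0.9]
grip_width: 0.0075
grasp_force: 6.0
```

Emit:
drive_tool(rows=[0.005,0,-0.0063,0,0,0,-1,0.0057,0,-0.0058,0,0,0,-1,0.0062,0,-0.0053,0,0,0,-1,0,0,0,0,0,0,-1])

```text
time_s: 14.38
tool_pos: [0.5861, -0.2342, 0.2982]
tool_rot: [179.9, 0.0, -171.3]
force: [1.8, -1.7, 2.5]
grip_width: 0.0076
grasp_force: 6.0
```

Run:
```python
from h import *
rep();o=get_obs();p=o["tool_pos"]+tcpT(o)[:3,2]*.164-HG
print("from pivot",p@X+.157,p[2]+.025,"phi",np.arctan2(p[2]+.025,p@X+.157))
```

```text
hinge-rel x,y,z -0.1014 -0.0842 0.0442 th 0.411 r 0.1107 F case [1.5, -1.9, 2.5] 0.0076 5.998477456232649 14.375
from pivot 0.055552020311352035 0.06918500972217365 phi 0.8942599223489538
```

Emit:
drive_tool(rows=[0.0065,0,-0.005,0,0,0,-1,0.007,0,-0.0042,0,0,0,-1,0,0,0,0,0,0,-1])

```text
time_s: 14.75
tool_pos: [0.5725, -0.2363, 0.307]
tool_rot: [179.9, -0.0, -171.3]
force: [0.4, 1.6, 3.5]
grip_width: 0.0078
grasp_force: 6.0
```

Run:
```python
from h import *
rep();o=get_obs();p=o["tool_pos"]+tcpT(o)[:3,2]*.164-HG
print("from pivot",p@X+.157,p[2]+.025,"phi",np.arctan2(p[2]+.025,p@X+.157))
r=read_camera("scene");cv2.imwrite("pics/s2.png",cv2.resize(r["color"][100:300,90:350],None,fx=3,fy=3))
```

```text
hinge-rel x,y,z -0.1154 -0.0842 0.053 th 0.431 r 0.127 F case [0.6, 1.5, 3.5] 0.0078 5.999571316642687 14.75
from pivot 0.04163546802470046 0.0780230173788101 phi 1.0806076086146534
```

View pics/s2.png

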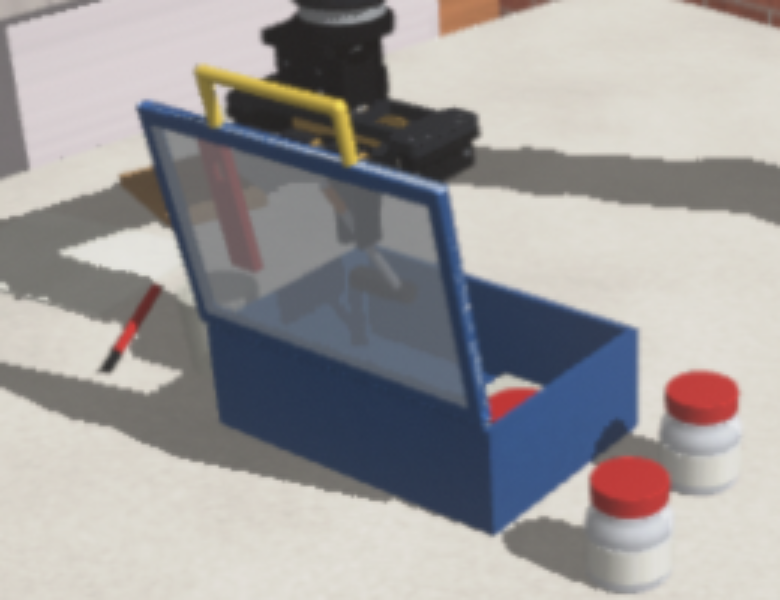

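Emit:
drive_tool(rows=[0,0,0,0,0,0,0,0,0,0,0,0,0,0,0,0,-0.04,0,0,0,0,0,0,-0.05,0,0,0,0,0,0,-0.05,0,0,0,0])

```text
time_s: 15.42
tool_pos: [0.5728, -0.2365, 0.4474]
tool_rot: [180.0, -0.1, -171.3]
force: [0.6, -0.3, -0.1]
grip_width: 0.0422
grasp_force: 0.0
```

Emit:
drive_tool(rows=[0,-0.02,0,0,0,0.175,0,0,-0.02,0,0,0,0.175,0,0,0,0,0,0,0.175,0,0,0,0,0,0,0.175,0,0,0,0,0,0,0.175,0])

```text
time_s: 16.05
tool_pos: [0.5756, -0.2763, 0.4459]
tool_rot: [-179.9, -0.1, 138.2]
force: [0.5, 0.7, 0.7]
grip_width: 0.0435
grasp_force: 0.0
```

Emit:
drive_tool(rows=[0,0,0,0,0,0.175,0,0,0,0,0,0,0.175,0,0,0,0,0,0,0.175,0,0,0,0,0,0,0.175,0,-0.03,0,0,0,0,0,0])

```text
time_s: 16.68
tool_pos: [0.5813, -0.3035, 0.446]
tool_rot: [-180.0, -0.1, 98.7]
force: [0.3, -0.4, 0.5]
grip_width: 0.0436
grasp_force: 0.0
```

Emit:
drive_tool(rows=[0,0,0,0,0,0,0,0,0,0,0,0,0,0])

```text
time_s: 16.92
tool_pos: [0.5801, -0.3056, 0.4461]
tool_rot: [-179.9, -0.1, 98.5]
force: [0.2, 1.1, 0.6]
grip_width: 0.0433
grasp_force: 0.0
```

Run:
```python
from h import *
rep();print(get_obs()["tool_pos"],get_obs()["tool_rot"])
r,T=wrist();cv2.imwrite("pics/w5.png",r["color"])
H=hsv(r);m=cv2.inRange(H,(8,150,100),(20,255,255));m[285:]=0
n,l,s,c=cv2.connectedComponentsWithStats(m)
for i in range(1,n):
    if s[i,4]>30:print(s[i],c[i])
piv=HG-.157*X-.0837*Y-.025*Z
for ph in(.9,1.,1.05,1.1,1.15,1.2):print(ph,proj(r,[piv+a*(np.cos(ph)*X+np.sin(ph)*Z) for a in(.13,.14)],T).round(1).tolist())
```

```text
hinge-rel x,y,z -0.118 -0.1539 0.1921 th 1.02 r 0.2255 F case [0.3, 1.1, 0.6] 0.0433 0.0 16.925
[ 0.58012054 -0.30556294  0.4461134 ] [-1.79948440e+02 -5.91068425e-02  9.84702386e+01]
[342 144  29   8 194] [355.45360825 147.19072165]
[609 273  31  12 254] [623.55511811 280.02362205]
0.9 [[378.1, 147.7], [389.0, 148.0]]
1.0 [[364.5, 147.9], [374.2, 148.2]]
1.05 [[357.0, 148.0], [365.9, 148.3]]
1.1 [[348.9, 148.1], [357.1, 148.5]]
1.15 [[340.4, 148.2], [347.7, 148.6]]
1.2 [[331.5, 148.3], [337.8, 148.7]]
```

View pics/w5.png

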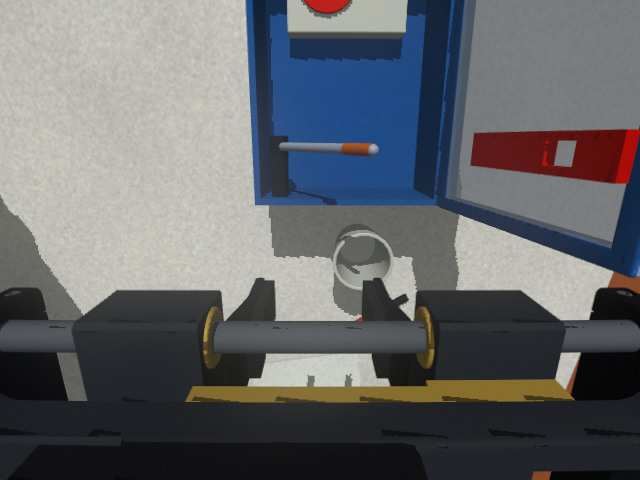

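Run:
```python
from h import *
G=plan([.600,-.27,.552],98.4,3,0)
G=plan([.712,-.133,.552],98.4,5,0,G)
G=plan([.712,-.133,.476],98.4,3,0,G)
```

```text
[0.0107, 0.0082, -0.0352, -0.0, -0.0, 0.001, 0.0, 0.0106, 0.0082, -0.0352, -0.0, -0.0, 0.001, 0.0, 0.0106, 0.0082, -0.0352, -0.0, -0.0, 0.001, 0.0]
[0.0238, 0.0262, 0.0, 0.0, 0.0, 0.0, 0.0, 0.0238, 0.0262, 0.0, 0.0, 0.0, 0.0, 0.0, 0.0238, 0.0262, 0.0, 0.0, 0.0, 0.0, 0.0, 0.0238, 0.0262, 0.0, 0.0, 0.0, 0.0, 0.0, 0.0238, 0.0262, 0.0, 0.0, 0.0, 0.0, 0.0]
[0.0, -0.0, 0.0253, 0.0, 0.0, 0.0, 0.0, 0.0, -0.0, 0.0253, 0.0, 0.0, 0.0, 0.0, 0.0, -0.0, 0.0253, 0.0, 0.0, 0.0, 0.0]
```

Emit:
drive_tool(rows=[0.0107,0.008,-0.035,0,0,0,0,0.0107,0.008,-0.035,0,0,0,0,0.0107,0.008,-0.035,0,0,0,0,0,0,0,0,0,0,0])

```text
time_s: 17.48
tool_pos: [0.6001, -0.2688, 0.5546]
tool_rot: [179.7, 0.1, 98.7]
force: [0.1, -0.1, -0.6]
grip_width: 0.0436
grasp_force: 0.0
```

Emit:
drive_tool(rows=[0.024,0.026,0,0,0,0,0,0.024,0.026,0,0,0,0,0,0.024,0.026,0,0,0,0,0,0.024,0.026,0,0,0,0,0,0.024,0.026,0,0,0,0,0])

```text
time_s: 18.1
tool_pos: [0.7105, -0.1315, 0.5505]
tool_rot: [-179.9, -0.1, 98.5]
force: [-0.3, -0.5, 0.3]
grip_width: 0.0434
grasp_force: 0.0
```

Emit:
drive_tool(rows=[0,0,0,0,0,0,0,0,0,0.025,0,0,0,0,0,0,0.025,0,0,0,0,0,0,0,0,0,0,0])

```text
time_s: 18.6
tool_pos: [0.7092, -0.133, 0.499]
tool_rot: [-179.7, -0.1, 98.4]
force: [0.7, 0.4, -0.1]
grip_width: 0.0433
grasp_force: 0.0
```

Run:
```python
from h import *
rep();print(get_obs()["tool_pos"])
r,T=wrist()
y=cv2.inRange(hsv(r),(20,150,60),(35,255,255))
for v in(180,220,260):
    c=np.where(y[v,250:390])[0]+250
    if len(c): 
        w=onz(r,[[c.mean(),v]],.311,T)[0]-HG; print(v,c.min(),c.max(),(w@X).round(4),(w@Y).round(4))
```

```text
hinge-rel x,y,z 0.0345 -0.0021 0.245 th 1.711 r 0.2474 F case [0.7, 0.3, -0.1] 0.0433 0.0 18.6
[ 0.70924551 -0.13303007  0.49895407]
180 318 340 0.039 0.0554
220 321 339 0.0397 0.0361
260 321 338 0.0396 0.0156
```

Emit:
drive_tool(rows=[0,0.004,0.011,0,0,0,0,0,0,0.011,0,0,0,0,0,0,0,0,0,0,0])

```text
time_s: 19.02
tool_pos: [0.714, -0.132, 0.4783]
tool_rot: [-179.9, -0.0, 98.5]
force: [1.0, -0.2, 0.0]
grip_width: 0.0438
grasp_force: 0.0
```

Emit:
drive_tool(rows=[0,0,0,0,0,0,-1,0,0,0,0,0,0,-1,0,0,0,0,0,0,-1,0,0,0,0,0,0,-1], grip_force=15)

```text
time_s: 19.52
tool_pos: [0.714, -0.1322, 0.4799]
tool_rot: [180.0, 0.0, 98.5]
force: [0.4, -0.0, -0.2]
grip_width: 0.0116
grasp_force: 0.0
```

Run:
```python
from h import *
rep()
a=np.arange(1.75,.85,-.06)
d=np.diff(np.c_[-.225*np.cos(a),.225*np.sin(a)],axis=0)*1000
print(a.round(2).tolist(),np.c_[d[:,0],-d[:,1]].round(1).tolist())
```

```text
hinge-rel x,y,z 0.0401 -0.0023 0.2259 th 1.747 r 0.2294 F case [0.4, -0.1, -0.2] 0.0116 0.0 19.525
[1.75, 1.69, 1.63, 1.57, 1.51, 1.45, 1.39, 1.33, 1.27, 1.21, 1.15, 1.09, 1.03, 0.97, 0.91, 0.85] [[-13.3, -2.0], [-13.4, -1.2], [-13.5, -0.4], [-13.5, 0.4], [-13.4, 1.2], [-13.3, 2.0], [-13.2, 2.8], [-13.0, 3.6], [-12.8, 4.4], [-12.5, 5.1], [-12.1, 5.9], [-11.8, 6.6], [-11.4, 7.3], [-10.9, 8.0], [-10.4, 8.6]]
```

Emit:
drive_tool(rows=[0,0,0,0,0,0,-1,0,0,0,0,0,0,-1,0,-0.0133,-0.002,0,0,0,-1,0,-0.0134,-0.0012,0,0,0,-1,0,-0.0135,-0.0004,0,0,0,-1])

```text
time_s: 20.15
tool_pos: [0.6741, -0.138, 0.4837]
tool_rot: [179.9, 0.0, 98.5]
force: [-0.0, -0.2, 0.5]
grip_width: 0.0097
grasp_force: 15.0
```

Emit:
drive_tool(rows=[0,-0.0135,0.0004,0,0,0,-1,0,-0.0134,0.0012,0,0,0,-1,0,-0.0133,0.002,0,0,0,-1,0,-0.0132,0.0028,0,0,0,-1,0,0,0,0,0,0,-1])

```text
time_s: 20.78
tool_pos: [0.6208, -0.1459, 0.477]
tool_rot: [180.0, -0.1, 98.5]
force: [-0.3, 1.4, 0.0]
grip_width: 0.0095
grasp_force: 15.0
```

```bash
python3 -c "from h import *;rep()"
```

```text
hinge-rel x,y,z -0.054 -0.002 0.223 th 1.333 r 0.2294 F case [-0.1, 1.5, 0.0] 0.0095 15.001879334449768 20.775
```

Emit:
drive_tool(rows=[0,-0.013,0.0036,0,0,0,-1,0,-0.0128,0.0044,0,0,0,-1,0,-0.0125,0.005,0,0,0,-1,0,-0.0121,0.0058,0,0,0,-1,0,0,0,0,0,0,-1])

```text
time_s: 21.4
tool_pos: [0.5711, -0.1532, 0.4576]
tool_rot: [-180.0, -0.1, 98.5]
force: [-0.3, 1.0, -0.6]
grip_width: 0.0092
grasp_force: 15.0
```

Emit:
drive_tool(rows=[0,-0.006,0.0033,0,0,0,-1,0,-0.0058,0.0034,0,0,0,-1,0,0,0,0,0,0,-1])

```text
time_s: 21.78
tool_pos: [0.5596, -0.1549, 0.4509]
tool_rot: [-180.0, -0.1, 98.5]
force: [-0.3, 2.9, 0.0]
grip_width: 0.0095
grasp_force: 15.0
```

```bash
python3 -c "from h import *;rep()"
```

```text
hinge-rel x,y,z -0.1161 -0.0018 0.1969 th 1.038 r 0.2286 F case [0.1, 2.9, 0.0] 0.0095 15.000605285167694 21.775
```

Emit:
drive_tool(rows=[0,-0.0058,0.0035,0,0,0,-1,0,0,0,0,0,0,-1])

```text
time_s: 22.02
tool_pos: [0.5538, -0.1558, 0.4474]
tool_rot: [-180.0, -0.1, 98.5]
force: [-1.6, 3.1, -0.6]
grip_width: 0.0093
grasp_force: 15.0
```

Emit:
drive_tool(rows=[0,-0.0056,0.0037,0,0,0,-1,0,0,0,0,0,0,-1])

```text
time_s: 22.28
tool_pos: [0.5489, -0.1564, 0.4445]
tool_rot: [179.8, -0.0, 98.5]
force: [1.1, 4.5, -0.1]
grip_width: 0.0092
grasp_force: 15.0
```

Emit:
drive_tool(rows=[0,-0.0028,0.002,0,0,0,-1,0,0,0,0,0,0,-1])

```text
time_s: 22.52
tool_pos: [0.5459, -0.1569, 0.4422]
tool_rot: [180.0, -0.0, 98.5]
force: [-0.3, 4.8, -1.0]
grip_width: 0.0097
grasp_force: 15.0
```

```bash
python3 -c "from h import *;rep()"
```

```text
hinge-rel x,y,z -0.1298 -0.0019 0.1882 th 0.967 r 0.2286 F case [0.5, 4.8, -1.0] 0.0097 14.998457729816437 22.525
```

Emit:
drive_tool(rows=[0.001,-0.0028,0.002,0,0,0,-1,0,0,0,0,0,0,-1])

```text
time_s: 22.78
tool_pos: [0.5423, -0.1572, 0.4395]
tool_rot: [-179.9, 0.0, 98.4]
force: [-0.0, 2.2, -1.9]
grip_width: 0.0094
grasp_force: 15.0
```

Emit:
drive_tool(rows=[0,-0.0027,0.002,0,0,0,-1,0,0,0,0,0,0,-1])

```text
time_s: 23.02
tool_pos: [0.5399, -0.1576, 0.4378]
tool_rot: [-180.0, 0.0, 98.4]
force: [-0.1, 1.3, -2.1]
grip_width: 0.0097
grasp_force: 15.0
```

Emit:
drive_tool(rows=[0,-0.0027,0.002,0,0,0,-1,0,0,0,0,0,0,-1])

```text
time_s: 23.28
tool_pos: [0.5373, -0.1579, 0.436]
tool_rot: [-180.0, 0.0, 98.4]
force: [-0.5, 0.7, -1.0]
grip_width: 0.0094
grasp_force: 15.0
```

```bash
python3 -c "from h import *;rep()"
```

```text
hinge-rel x,y,z -0.1385 -0.0017 0.182 th 0.92 r 0.2287 F case [-0.4, 0.8, -1.0] 0.0094 14.999930709600449 23.275
```

Emit:
drive_tool(rows=[0,-0.0026,0.0021,0,0,0,-1,0,0,0,0,0,0,-1])

```text
time_s: 23.52
tool_pos: [0.5348, -0.1583, 0.4339]
tool_rot: [-180.0, 0.0, 98.4]
force: [-0.2, -0.8, -1.8]
grip_width: 0.0092
grasp_force: 15.0
```

Emit:
drive_tool(rows=[0,-0.0026,0.0021,0,0,0,-1,0,0,0,0,0,0,-1])

```text
time_s: 23.78
tool_pos: [0.5325, -0.1585, 0.4322]
tool_rot: [179.9, 0.0, 98.5]
force: [1.2, -1.0, -0.2]
grip_width: 0.0094
grasp_force: 15.0
```

Run:
```python
from h import *;rep()
r,T=wrist();cv2.imwrite("pics/w6.png",r["color"])
r=read_camera("scene");s=cv2.resize(r["color"][110:270,130:330],None,fx=3.2,fy=3.2)
cv2.imwrite("pics/s3.png",s)
```

```text
hinge-rel x,y,z -0.1431 -0.0017 0.1782 th 0.894 r 0.2286 F case [1.0, -1.2, -0.2] 0.0094 14.999894499778748 23.775
```

View pics/s3.png

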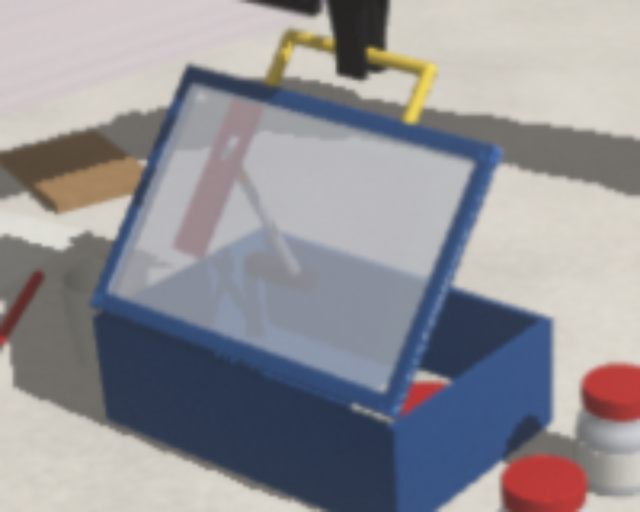

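Emit:
drive_tool(rows=[0,-0.0025,0.0021,0,0,0,-1,0,0,0,0,0,0,-1])

```text
time_s: 24.12
tool_pos: [0.5305, -0.1587, 0.4308]
tool_rot: [179.8, 0.1, 98.5]
force: [3.3, -1.2, 3.5]
grip_width: 0.0095
grasp_force: 15.0
```

Emit:
drive_tool(rows=[0,-0.0025,0.0021,0,0,0,-1,0,0,0,0,0,0,-1])

```text
time_s: 24.38
tool_pos: [0.5285, -0.159, 0.4292]
tool_rot: [179.7, 0.1, 98.5]
force: [4.5, -0.8, 5.4]
grip_width: 0.0091
grasp_force: 15.0
```

Run:
```python
from h import *;rep()
```

```text
hinge-rel x,y,z -0.1466 -0.0016 0.1752 th 0.874 r 0.2284 F case [4.3, -1.5, 5.4] 0.0091 14.99902680516243 24.375
```

Emit:
drive_tool(rows=[0,-0.0015,0.0013,0,0,0,-1,0,0,0,0,0,0,-1])

```text
time_s: 24.62
tool_pos: [0.527, -0.1592, 0.4279]
tool_rot: [179.7, 0.1, 98.5]
force: [4.6, -0.9, 4.7]
grip_width: 0.0091
grasp_force: 15.0
```

Run:
```python
from h import *;rep()
r,T=wrist()
y=cv2.inRange(hsv(r),(20,150,60),(35,255,255))
r=read_camera("scene");cv2.imwrite("pics/s4.png",cv2.resize(r["color"][130:200,180:250],None,fx=8,fy=8,interpolation=cv2.INTER_CUBIC))
# predicted hole and tip pixels at lid angle .865
th=.865;e=-np.cos(th)*X+np.sin(th)*Z;n=np.sin(th)*X+np.cos(th)*Z
c=HG-.0037*Y
for dd in(.130,.14,.15):print("hole",dd,((proj(r,[c+dd*e-.08*Y-.013*n])-[180,130])*8).round(0))
pv=c-.157*X-.08*Y-.025*Z
for ph in(1.08,1.14):print("tip",ph,((proj(r,[pv+.14*(np.cos(ph)*X+np.sin(ph)*Z)])-[180,130])*8).round(0))
```

```text
hinge-rel x,y,z -0.1481 -0.0016 0.1739 th 0.865 r 0.2284 F case [4.4, -1.6, 4.7] 0.0091 14.998935610055923 24.625
hole 0.13 [[168. 244.]]
hole 0.14 [[182. 212.]]
hole 0.15 [[195. 179.]]
tip 1.08 [[158. 222.]]
tip 1.14 [[175. 201.]]
```

View pics/s4.png

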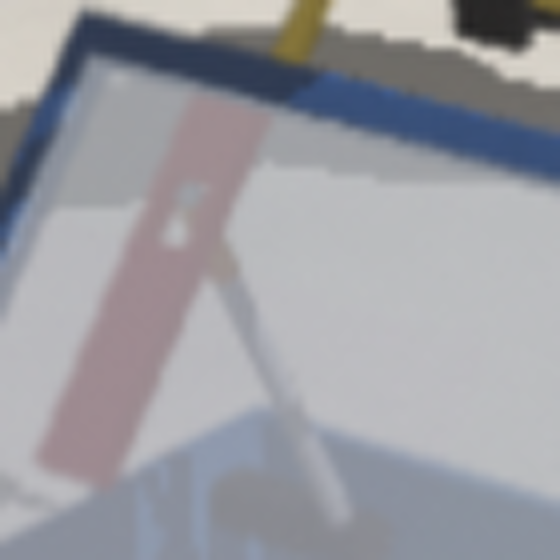

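Run:
```python
from h import *
r=read_camera("scene")
c=HG-.0037*Y;pv=c-.157*X-.08*Y-.025*Z
f=lambda P:((proj(r,P)-[180,130])*8).round(0).tolist()
for ph in(1.0,1.08,1.14,1.2,1.3):print(ph,f([pv+a*(np.cos(ph)*X+np.sin(ph)*Z) for a in(0.01,.06,.12,.13,.14)])) 
for th in (.84,.86,.88):
    e=-np.cos(th)*X+np.sin(th)*Z;n=np.sin(th)*X+np.cos(th)*Z
    print(th,"strip ends",f([c+d*e-.08*Y-.005*n for d in(.06,.175)]),"hole bottom",f([c+d*e-.08*Y-.005*n for d in(.13,.15)]),"front edge lid",f([c+.185*e-.08*Y+.005*n]))
```

```text
1.0 [[326.0, 512.0], [256.0, 417.0], [167.0, 295.0], [151.0, 273.0], [136.0, 252.0]]
1.08 [[328.0, 510.0], [265.0, 404.0], [186.0, 269.0], [172.0, 245.0], [158.0, 222.0]]
1.14 [[329.0, 508.0], [272.0, 395.0], [200.0, 251.0], [188.0, 226.0], [175.0, 201.0]]
1.2 [[330.0, 507.0], [279.0, 387.0], [215.0, 234.0], [204.0, 208.0], [193.0, 181.0]]
1.3 [[332.0, 505.0], [292.0, 374.0], [241.0, 209.0], [233.0, 180.0], [224.0, 151.0]]
0.84 strip ends [[58.0, 469.0], [222.0, 93.0]] hole bottom [[158.0, 239.0], [186.0, 174.0]] front edge lid [[217.0, 47.0]]
0.86 strip ends [[56.0, 467.0], [215.0, 88.0]] hole bottom [[153.0, 235.0], [181.0, 170.0]] front edge lid [[209.0, 42.0]]
0.88 strip ends [[53.0, 465.0], [208.0, 83.0]] hole bottom [[148.0, 232.0], [175.0, 165.0]] front edge lid [[201.0, 37.0]]
```

Emit:
drive_tool(rows=[0,-0.0023,0.002,0,0,0,-1,0,0,0,0,0,0,-1])

```text
time_s: 25.02
tool_pos: [0.525, -0.1594, 0.4263]
tool_rot: [179.6, 0.1, 98.5]
force: [7.0, -1.1, 8.0]
grip_width: 0.0091
grasp_force: 15.0
```

Run:
```python
from h import *;rep()
```

```text
hinge-rel x,y,z -0.1498 -0.0016 0.1723 th 0.855 r 0.2283 F case [6.8, -2.1, 8.0] 0.0091 14.998280256986618 25.025
```

Run:
```python
from h import *
r=read_camera("scene");b=r["color"][130:200,180:250]
a=cv2.resize(cv2.imread("pics/s4.png"),(70,70),interpolation=cv2.INTER_AREA)
g=lambda i:np.float32(cv2.cvtColor(i,cv2.COLOR_BGR2GRAY))
print("phase shift lid frame/strip",cv2.phaseCorrelate(g(a)[5:45,:60].copy(),g(b)[5:45,:60].copy()), np.abs(g(a)-g(b)).mean())
c=r["color"];cv2.imwrite("pics/s5.png",cv2.resize(np.hstack([a,b]),None,fx=5.7,fy=5.7,interpolation=cv2.INTER_CUBIC))
```

```text
phase shift lid frame/strip ((0.2911826281559833, 0.15209211490700625), 0.9716589490572611) 2.350408
```

View pics/s5.png

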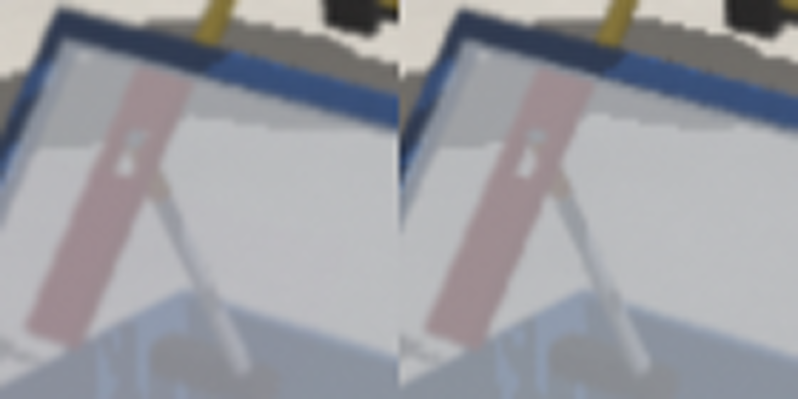

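Emit:
drive_tool(rows=[0,0.002,-0.002,0,0,0,-1,0,0,0,0,0,0,-1,0,0,0,0,0,0,0,0,0,0,0,0,0,0,0,0,0,0,0,0,0])

```text
time_s: 25.7
tool_pos: [0.525, -0.159, 0.4254]
tool_rot: [-179.8, -0.1, 98.5]
force: [0.1, -0.1, 0.2]
grip_width: 0.0317
grasp_force: 0.0
```

Emit:
drive_tool(rows=[0,0,-0.02,0,0,0,0,0,0,-0.04,0,0,0,0,0,0,-0.05,0,0,0,0,0,0,0,0,0,0,0,0,0,0,0,0,0,0])

```text
time_s: 26.32
tool_pos: [0.5255, -0.1591, 0.5356]
tool_rot: [-179.9, -0.0, 98.5]
force: [-0.9, -0.3, 0.1]
grip_width: 0.0437
grasp_force: 0.0
```

Run:
```python
from h import *
rep();r=read_camera("scene");b=r["color"][130:200,180:250]
a=cv2.resize(cv2.imread("pics/s4.png"),(70,70),interpolation=cv2.INTER_AREA)
g=lambda i:np.float32(cv2.cvtColor(i,cv2.COLOR_BGR2GRAY))
print(cv2.phaseCorrelate(g(a)[5:45,:60].copy(),g(b)[5:45,:60].copy()))
r,T=wrist();y=cv2.inRange(hsv(r),(20,150,60),(35,255,255))
for th in(.83,.86,.89,.92):print(th,proj(r,[hp(th)+.02*Y,hp(th)+.045*Y],T).round(1).tolist())
for v in(180,220,250):
    c=np.where(y[v,200:440])[0]+200;print(v,c.min() if len(c) else None,c.max() if len(c) else None)
```

```text
hinge-rel x,y,z -0.1506 -0.001 0.2816 th 1.08 r 0.3193 F case [-0.9, -0.2, 0.1] 0.0437 0.0 26.325
((-0.016424288996667258, -0.2709148297287989), 0.7556692739327748)
0.83 [[317.8, 215.9], [317.8, 182.2]]
0.86 [[324.7, 217.2], [324.9, 182.9]]
0.89 [[332.0, 218.5], [332.3, 183.7]]
0.92 [[339.6, 219.8], [340.2, 184.4]]
180 316 328
220 316 327
250 316 327
```

Emit:
drive_tool(rows=[-0.05,0,0,0,0,0,0,-0.05,0.01,0,0,0,0,0,-0.05,0.01,0,0,0,0,0,0,0,0,0,0,0,0,0,0,0,0,0,0,0])

```text
time_s: 27.05
tool_pos: [0.5676, -0.3043, 0.5352]
tool_rot: [-179.9, -0.1, 98.5]
force: [-0.0, 0.3, 1.4]
grip_width: 0.0435
grasp_force: 0.0
```

Run:
```python
from h import *
r,T=wrist();cv2.imwrite("pics/w7.png",r["color"]);rep()
c=HG-.0037*Y;th=.855
e=-np.cos(th)*X+np.sin(th)*Z;n=np.sin(th)*X+np.cos(th)*Z
print("strip ends",proj(r,[c+d*e-.08*Y-.013*n for d in(.06,.175)],T).round(1).tolist())
H=hsv(r)
for dd in np.arange(.12,.162,.002):
    q=proj(r,[c+dd*e-.08*Y-.009*n],T)[0].round().astype(int)
    print(round(dd,3),q.tolist(),r["color"][q[1],q[0]].tolist(),H[q[1],q[0]].tolist())
m=cv2.inRange(H,(8,60,60),(20,255,255));m[285:]=0
k,l,s,cc=cv2.connectedComponentsWithStats(m)
for i in range(1,k):
    if s[i,4]>10:print("orange",s[i],cc[i])
pv=c-.157*X-.08*Y-.025*Z
for ph in(1.08,1.14,1.2,1.3):print("tip",ph,proj(r,[pv+.14*(np.cos(ph)*X+np.sin(ph)*Z)],T).round(1).tolist())
```

```text
hinge-rel x,y,z -0.1299 -0.15 0.2818 th 1.139 r 0.3103 F case [-0.9, -0.1, 0.5] 0.0437 0.0 27.1
strip ends [[395.6, 148.1], [326.1, 150.6]]
0.12 [367, 149] [99, 95, 105] [168, 24, 105]
0.122 [366, 149] [99, 95, 105] [168, 24, 105]
0.124 [365, 149] [98, 95, 105] [171, 24, 105]
0.126 [364, 149] [98, 95, 104] [170, 22, 104]
0.128 [362, 149] [99, 95, 104] [167, 22, 104]
0.13 [361, 150] [100, 95, 105] [165, 24, 105]
0.132 [360, 150] [99, 94, 105] [166, 27, 105]
0.134 [359, 150] [99, 94, 105] [166, 27, 105]
0.136 [357, 150] [98, 94, 104] [168, 25, 104]
0.138 [356, 150] [107, 98, 94] [111, 31, 107]
0.14 [355, 150] [111, 101, 90] [104, 48, 111]
0.142 [353, 150] [112, 106, 99] [104, 30, 112]
0.144 [352, 150] [113, 108, 100] [102, 29, 113]
0.146 [351, 150] [115, 109, 103] [105, 27, 115]
0.148 [349, 150] [100, 94, 104] [162, 25, 104]
0.15 [348, 150] [100, 95, 105] [165, 24, 105]
0.152 [347, 150] [100, 94, 104] [162, 25, 104]
0.154 [345, 150] [99, 94, 104] [165, 25, 104]
0.156 [344, 150] [100, 94, 104] [162, 25, 104]
0.158 [342, 150] [82, 57, 44] [110, 118, 82]
0.16 [341, 150] [84, 52, 33] [109, 155, 84]
0.162 [340, 150] [85, 53, 32] [108, 159, 85]
orange [ 565   75   75  210 7866] [614.49580473 214.58682939]
tip 1.08 [[363.2, 149.7]]
tip 1.14 [[355.2, 149.8]]
tip 1.2 [[346.7, 149.9]]
tip 1.3 [[331.7, 150.1]]
```

Run:
```python
import cv2,numpy as np
c=cv2.imread("pics/w7.png").astype(int)
print("R-B, cols 340..372");
for v in range(138,164):print(v,*(c[v,340:373,2]-c[v,340:373,0]))
print("G");
for v in range(142,158):print(v,*(c[v,340:373,1]))
```

```text
R-B, cols 340..372
138 -52 -51 -45 -15 5 4 5 5 4 5 7 7 7 5 6 7 6 6 6 6 6 6 6 5 5 5 5 5 5 5 5 4 6
139 -52 -51 -45 -16 5 4 4 5 5 5 6 6 6 7 7 7 6 7 7 6 7 7 6 6 7 6 7 6 6 6 7 6 6
140 -52 -51 -42 -16 4 5 4 5 5 4 6 6 6 6 6 6 6 7 6 7 7 6 6 6 6 6 6 6 6 7 7 6 6
141 -51 -52 -43 -17 4 5 5 4 4 5 6 6 6 6 6 6 6 7 6 6 7 6 7 6 5 6 6 7 6 6 6 7 6
142 -51 -51 -42 -15 5 5 4 4 5 5 6 7 6 5 6 6 6 6 6 7 6 7 6 7 7 6 6 6 6 6 7 6 7
143 -51 -52 -42 -15 4 5 4 4 4 5 1 -14 -18 -17 -16 -17 -13 2 6 6 5 6 5 6 6 7 6 5 6 6 5 6 6
144 -51 -50 -39 -12 4 4 5 5 4 6 1 -16 -20 -21 -22 -20 -15 1 5 5 6 5 5 5 5 6 6 7 7 6 6 5 6
145 -51 -51 -39 -8 5 4 5 4 5 5 0 -16 -21 -21 -21 -21 -15 1 5 6 6 6 5 6 6 5 6 6 6 6 6 6 6
146 -51 -51 -38 -8 5 5 4 3 4 5 3 -9 -20 -21 -21 -21 -14 6 6 5 5 5 6 5 7 7 7 7 6 6 7 7 6
147 -52 -51 -38 -7 3 5 4 5 5 5 2 -8 -11 -17 -20 -22 -13 6 6 5 6 6 5 6 7 6 6 6 7 6 7 7 6
148 -53 -51 -38 -6 4 5 5 5 4 5 2 -12 -13 -16 -21 -22 -13 5 5 6 5 6 5 6 7 6 6 7 6 6 7 6 7
149 -54 -52 -38 -6 6 5 4 5 4 6 0 -12 -12 -14 -18 -21 -12 5 5 5 6 6 5 6 6 7 6 6 7 7 7 6 6
150 -53 -51 -38 -7 4 5 6 4 5 4 0 -12 -13 -13 -17 -21 -13 6 5 6 6 5 6
[... 2136 characters left out ...]
00 99 94 95 95 94 94 95 94 95 95 95 95 95 95 95 94 94
152 52 53 61 83 94 94 94 94 94 95 98 109 108 105 102 101 99 94 95 95 94 94 94 94 94 94 95 95 94 94 95 95 96
153 52 52 62 84 94 94 95 95 93 94 99 106 106 103 100 100 99 94 94 95 95 94 95 95 95 95 94 95 95 95 94 94 96
154 54 53 62 84 95 95 95 95 94 95 98 105 104 102 100 100 97 95 95 94 94 95 95 94 94 93 95 94 95 95 95 95 95
155 54 53 61 84 94 94 94 95 94 94 97 102 101 100 101 100 97 95 94 95 94 94 94 94 94 95 95 94 94 95 94 94 95
156 52 53 61 83 94 94 95 94 94 95 96 101 100 100 99 101 97 94 95 95 95 95 94 95 94 94 95 94 94 95 95 95 95
157 54 54 63 83 95 95 94 93 95 95 96 101 100 100 100 100 97 95 95 95 95 94 94 94 95 94 95 95 94 95 94 94 95
```

```bash
python3 -c "
from cell import *
print(sign_off(),get_obs()['time_s'])"
```

```text
the job is handed in; nothing more can be done
the job is handed in; nothing more can be done
```

The lid is propped on the rod at about 0.85–0.86 rad, with the rod tip seen in the strip's hole, and stayed put when I let go of the handle; I handed the job in at about 27 s with the gripper clear and nothing seen knocked, but got no verdict back.

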